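Check the brake lever of an instrument trolley

ROBOT

A 6-joint arm with a two-finger parallel gripper is mounted at the origin on the work surface. World frame = base frame: x ahead of the robot, y to its left, z up, the work surface at z = 0. Lengths are in m, angles in rad, forces in N, time in s.
With the tool pointing down it reaches from about 0.375 to 0.975 m from the base axis. Payload 3.8 kg.
Tool frame: the origin (TCP) lies on the centre line of the jaws, within the pads' length; the fingertips stand 14 mm ahead of it and the grasp point (between the pads) lies 5 mm behind it; z points along the fingers, y is the line along which they close (so a half turn about z gives the same grasp; the last joint's range is limited). The gripper opens to 88 mm and grips with 3 to 60 N. Pads are 18 mm wide; open, the fingers measure 123 mm over their backs; the gripper's body (75 mm by 187 mm) begins 45 mm behind the grasp point.
Start: joints at [-1.204, 0.264, 1.604, -0, 1.274, -0.037], TCP at [0.265, -0.621, 0.253] pointing down, gripper open.
Joint ranges: [-2.63, 2.63], [-0.94, 2.18], [0.31, 2.57], [-1.31, 4.45], [0, 2.66], [-2.55, 2.55]. Speed limits (rad/s): [2.57, 2.57, 3.14, 3.14, 3.14, 3.14].

INTERFACE

Orientations are given as [roll, pitch, yaw] about the fixed x, y, z axes, in that order (R = Rz(yaw) Ry(pitch) Rx(roll)).
In Python, from workcell import status, camera, ticket gives the robot as it stands.
- The arm moves only by the tool servo_tool, never from a script. Its argument "plan" is one flat list of numbers, 4 for each row, row after row: the shift along the tool's x, y, z in cm, then the turn about the tool's z in units of 5 degrees (1.0 is 5 degrees). A call has 1 to 12 rows; each row is the pose to reach, as a shift and turn from the pose commanded when the call began, along the tool's axes at that moment; what a row does not reach only later rows make up. A row lasts 1/12 s, in which the tool goes at most 41.7 mm and 7.16 degrees, less where a joint would pass 70% of its speed; a pose out of reach is approached as far as the arm can. A call with a gripper value outside its range is refused whole. "gripper" is the closure, from 0 (fully open) to 1 (shut), set as the call begins (left out, the last holds). The fingers move at their own pace and stop on an object; "grip_force" is the grip in N (left out, the last holds). Time passes only in rows, so rows that repeat a pose let the fingers close. It gives the time, the measured TCP pose, the force, the opening and the grip force at its end, in the units of the state.
- status.read_state(): the state, without advancing time (a new reading comes with each control period).
- camera(name): name is "scene" or "side" or "wrist"; returns a dict with "img" (400x640x3 uint8, red, green, blue), "z_map" (400x640 float32, m along the optical axis (not along the pixel's ray), 0 where there is no reading), "fovy" (degrees; the focal length in pixels is half the picture's height over the tangent of half this angle, whatever the lens; pixels are square), "cx", "cy" (the principal point, pixels), "D" ([k1, k2, p1, p2, k3] as OpenCV has them; the pictures are not rectified), "world_from_camera" (4x4, takes a point from camera to world coordinates). Camera axes: x right, y down, z forward; pixel columns grow to the right and rows downward; lengths in m; the calibration is good to about 2 mm. A picture is of the moment at which its call begins.
- ticket.sign_off(): hands the job in; it is judged then, once.
The state is a dict: "time_s": time; "joint_pos": joint angles; "joint_velocities": joint speeds; "joint_efforts": joint torques, N m; "eef_pos": TCP position; "tcp_rot": TCP orientation; "force": force on the tool from outside, world axes, zero at the start; "ft_torque": the same for the moment, N m; "grip_width": finger opening in m; "grip_force": force on a finger pad.
Only numpy, scipy, OpenCV 4.12 (cv2) and the standard library are available. Lean on these libraries where they do the work, as an engineer would, in place of code of your own. Each camera call takes 0.05 s, during which the arm holds its last target. There are 200 camera calls.

TASK

Check the brake of the instrument trolley parked at the bench: from the far side, with the backs of the fingers, press the long brake lever in towards the push bar, without forcing it, until it stops short of the bar, and hold it there for two seconds. Then follow it back out so that it does not snap back, and move clear. Only press the lever: do not take it between the fingers or push on the bar, leave the short steering-lock lever alone, and do not push or lift anything standing on the trolley or the bench.

Things in the scene. Friction and masses are not known exactly. Their poses are not given: they have to be found in the camera images.
- trolley: Fixed instrument trolley beyond the bench's far edge. Origin: below the middle of its push bar, at bench height. y runs along the bar, x away from the robot over the deck. Bar: steel tube 25 mm thick, 440 mm long, axis 200 mm up, bent down to the deck at y = +-220 mm. Deck 70 mm up from x = 115 mm on, rim 23 mm. On the bar: long brake lever and short steering lock, in either order along y.
- brake_mount: Black clamp of the brake lever. Origin on the bar axis (200 mm up), anywhere along the bar; axes parallel to the trolley's. Upright pivot pin at x = 45 mm, y = 0. From it the lever runs on the far side of the bar towards +y: bare aluminium blade 9 mm thick, 18 mm high, at bar height, its line through (x, y) = (60, 35), (73, 70), (75, 122) mm, ending in a 20 mm ball.
- brake_lever (a joint): Brake lever angle in rad: 0 = out at rest, grows as it is pressed in, up to a firm stop at 0.30. At the press point that is 27 mm of travel; the ball then stands about 15 mm clear of the bar. A return spring resists with 2.5 N at the press point at first, 5 N just before the stop (pressed straight in, fingers rub along the blade: up to 9 N). Let go suddenly it snaps back.
- brake_press (a point): Press point: on the brake lever's outer (+x) face, 90 mm along y from the pivot, at mid height of the blade; moves with the lever. With the lever at rest its axes are parallel to the trolley's; pressing in is along -x.
- brake_tip (a point): Centre of the ball (20 mm across) at the free end of the brake lever; moves with it.
- lock_mount: Clamp of the steering-lock lever; same form and axes as the brake clamp, origin on the bar axis. Its lever is short: pivot at x = 38 mm, aluminium blade 16 mm high out to (x, y) = (55, 58) mm with a ball 16 mm across.
- lock_lever (a joint): Steering-lock lever angle in rad: 0 = out at rest, up to 0.30 pressed. To be left alone.
- dishes: Two stacked clear petri dishes, 94 mm across, 36 mm high, loose on the deck. Origin under the centre.
- oil_bottle: Small immersion-oil bottle, 32 mm across, 62 mm high, loose on the deck. Origin under the centre.
- tip_box: Pipette tip box, 87 x 127 x 66 mm high, loose on the deck. Origin under the centre.
- tube_rack: White rack of small tubes, 65 x 150 x 47 mm high, loose on the bench. Origin under the centre.
- wrench: Steel spanner lying on the bench, loose.
- beaker: Glass beaker, 68 mm across, 90 mm high, loose on the bench. Origin under the centre.

How it is judged:
On the way:
1. the brake lever is pressed in to its stop by the fingers and held there for 1.5 s (value of joint brake_lever above 0.275 rad and contact force between the fingers and brake_mount above 2 N), for 1.5 s.
At the end, for the whole second after the job is handed in: After having been held at its stop, the brake lever is fully out again (within 0.03 rad), the steering-lock lever is out, and everything standing on the trolley and the bench is where it was (within 15 mm) (value of joint each of brake_lever, lock_lever below 0.03 rad and distance of each of dishes, oil_bottle, tip_box, tube_rack, wrench, beaker from where it was at the start of the episode below 0.015 m); the robot touches nothing.
It fails at once if the brake lever is forced (over 60 N) or taken between the fingers instead of pressed from outside (point between the finger pads on the bar side of the lever's outer face while touching it) (contact force between the fingers and brake_mount above 60 N or (x of the grasp point in the frame of brake_press below 0 m and contact force between the fingers and brake_mount above 1 N)).
It fails at once if the brake lever snaps back (faster than 5 rad/s) (velocity of joint brake_lever below -5 rad/s).
It fails at once if the robot pushes on the bar or any part of the trolley (more than 3 N) (contact force between any of the arm, the fingers and trolley above 3 N).
It fails at once if the steering-lock lever is pressed (value of joint lock_lever above 0.06 rad).
It fails at once if something standing on the trolley or the bench is pushed, carried or lifted (moved more than 15 mm) (distance of any of dishes, oil_bottle, tip_box, tube_rack, wrench, beaker from where it was at the start of the episode above 0.015 m).
It also fails if it takes over 38 s, if anything falls off the work surface, if the arm or the gripper's body presses on something with over 40 N, if the wrist force passes 120 N, or if a joint passes its speed limit or range.

## Working session

There is one attempt and no reset: what is moved stays moved. The work goes in short steps, Python scripts to look and compute and a tool call to move; the robot and the scene stay as the last step left them, time stands still between calls to the robot, and variables do not carry over. Pictures are saved under pics/ and viewed, at most 10 in all, crops included, and the job is handed in when it is done.

Besides the shell and the picture viewer there is one more tool, called after "Emit:" as name(argument=value, ...) on one line, values as JSON. servo_tool: Moves the arm, as the interface text tells. Its arguments: {"type":"object","properties":{"plan":{"type":"array"},"gripper":{"type":"number"},"grip_force":{"type":"number"}},"required":["plan"]}

```bash
mkdir -p pics
python3 - <<'E'
from workcell import status, camera
import cv2,numpy as np
s=status.read_state(); print(s['time_s'],s['eef_pos'],s['tcp_rot'],s['grip_width'])
for n in ['scene','side']:
    c=camera(n); cv2.imwrite(f'pics/{n}0.png',c['img'][:,:,::-1]); np.savez(f'{n}0.npz',**c)
    print(n,c['fovy'],c['cx'],c['cy'],c['D'],np.round(c['world_from_camera'],3))
E
```

```text
0.0 [ 0.26494676 -0.62009605  0.25142384] [-3.13939757e+00 -4.11688859e-05  4.03765221e-01] 0.08775202376735163
scene 50.73895609627396 320.4221047044422 193.75435509305345 [-0.03465671  0.          0.          0.          0.        ] [[ 0.708  0.406 -0.577  1.103]
 [ 0.706 -0.412  0.576 -0.559]
 [-0.004 -0.816 -0.578  0.746]
 [ 0.     0.     0.     1.   ]]
side 50.057034840716454 322.25943517351413 202.07634701916575 [-0.11912046  0.          0.          0.          0.        ] [[-0.901 -0.321  0.293  0.215]
 [-0.435  0.663 -0.61   0.624]
 [ 0.002 -0.676 -0.736  0.899]
 [ 0.     0.     0.     1.   ]]
```

View pics/scene0.png

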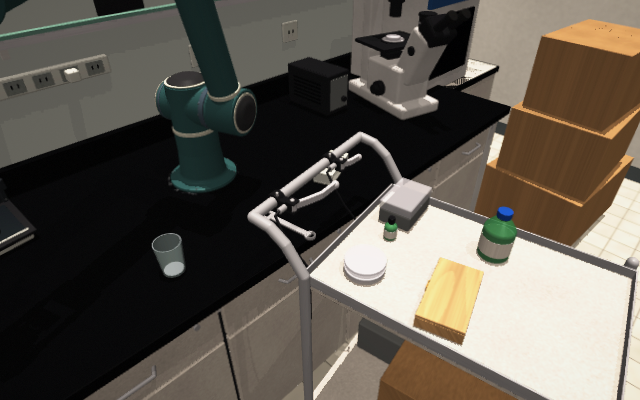

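View pics/side0.png

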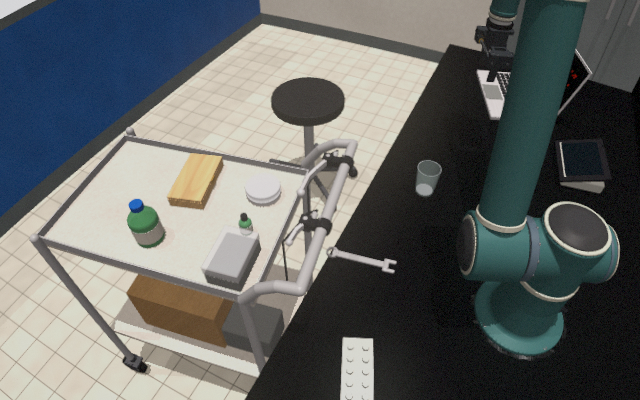

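The scene view shows the push bar from about (258,215) to (360,137). Black clamps are at about (285,200) and (337,160), with levers on the far side. The side view has the clamps at about (340,162) and (317,223). I'll zoom in on both.

Run:
```python
import cv2,numpy as np
a=cv2.imread('pics/scene0.png')[125:255,240:410]; b=cv2.imread('pics/side0.png')[135:305,235:375]
a=cv2.resize(a,None,fx=3,fy=3,interpolation=2)[:,:]; a=cv2.resize(cv2.imread('pics/scene0.png')[125:255,240:370],(400*1,400));
b=cv2.resize(b,None,fx=2.8,fy=2.8,interpolation=2)
a=cv2.resize(cv2.imread('pics/scene0.png')[125:255,240:370],(476,476),interpolation=2)
b=cv2.resize(cv2.imread('pics/side0.png')[140:260,270:370],(320,384),interpolation=2)
o=np.zeros((476,796,3),np.uint8);o[:,:476]=a;o[:384,476:]=b
cv2.imwrite('pics/z0.png',o)
```

```text
(no output)
```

View pics/z0.png

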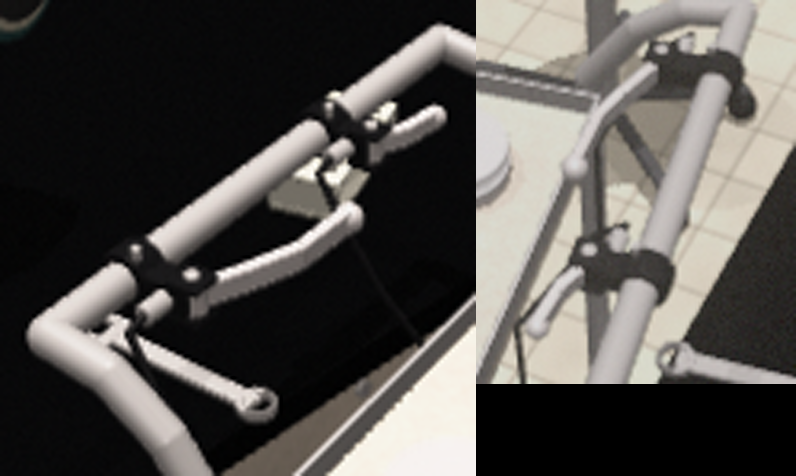

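The crop shows the brake (long) lever's clamp at the bar's near-left end in the scene view. Its ball is at scene ≈(336,184) and side ≈(301,192.5). The short lock ball is at scene ≈(358.6,157) and side ≈(289.4,242). Next I triangulate these and fit the bar from depth.

```bash
cat > h.py <<'E'
import cv2,numpy as np
def K(c):
    f=200/np.tan(np.radians(float(c['fovy']))/2); return np.array([[f,0,float(c['cx'])],[0,f,float(c['cy'])],[0,0,1]])
def ray(c,uv):
    p=cv2.undistortPoints(np.float64(uv).reshape(-1,1,2),K(c),c['D']).reshape(-1,2)
    return np.c_[p,np.ones(len(p))]
def pts(c,uv,z=None):
    r=ray(c,uv); T=c['world_from_camera']
    if z is None:
        i=np.round(uv).astype(int); z=c['z_map'][i[:,1],i[:,0]]
    return (r*np.reshape(z,(-1,1)))@T[:3,:3].T+T[:3,3]
def plane(c,uv,h):
    T=c['world_from_camera']; d=ray(c,uv)@T[:3,:3].T
    return T[:3,3]+d*((h-T[2,3])/d[:,2])[:,None]
def tri(c1,u1,c2,u2):
    T1,T2=c1['world_from_camera'],c2['world_from_camera']
    d1=(ray(c1,[u1])@T1[:3,:3].T)[0];d2=(ray(c2,[u2])@T2[:3,:3].T)[0]
    s=np.linalg.lstsq(np.c_[d1,-d2],T2[:3,3]-T1[:3,3],rcond=None)[0]
    a,b=T1[:3,3]+s[0]*d1,T2[:3,3]+s[1]*d2
    return (a+b)/2,np.linalg.norm(a-b)
def cloud(c):
    v,u=np.nonzero(c['z_map']>0); uv=np.c_[u,v].astype(float)
    return uv,pts(c,uv,c['z_map'][v,u])
E
python3 - <<'E'
import numpy as np,cv2
from h import *
np.set_printoptions(precision=4,suppress=True)
A,B=dict(np.load('scene0.npz')),dict(np.load('side0.npz'))
print('brake ball',tri(A,(336.2,183.7),B,(300.9,192.5)),plane(A,[(336.2,183.7)],.2),plane(B,[(300.9,192.5)],.2))
print('lock ball',tri(A,(358.6,157),B,(289.4,242.2)))
for n,c,box in(('A',A,(250,130,370,220)),('B',B,(300,150,365,290))):
    uv,P=cloud(c); m=(uv[:,0]>box[0])&(uv[:,0]<box[2])&(uv[:,1]>box[1])&(uv[:,1]<box[3])&(P[:,2]>.2)&(P[:,2]<.218)
    # bar top: grey
    im=c['img'][uv[:,1].astype(int),uv[:,0].astype(int)].astype(int); m&=(im.min(1)>90)
    Q=P[m]; l=cv2.fitLine(Q[:,:2].astype(np.float32),cv2.DIST_HUBER,0,.003,.001).ravel()
    t=(Q[:,:2]-l[2:])@l[:2]; r=(Q[:,:2]-l[2:])@np.array([-l[1],l[0]])
    print(n,len(Q),l,np.degrees(np.arctan2(l[1],l[0])),t.min(),t.max(),np.percentile(r,[5,50,95]),Q[:,2].max())
    # things on deck/bench
    m=(P[:,2]>.1)&(P[:,2]<.2)&(P[:,0]>.4)
for n,uvA in (('dishes',(365,262)),('oil',(390,218)),('tip',(410,190))):
    print(n,pts(A,np.array([uvA],float)))
for n,u in(('beaker',(427,165)),('rack',(358,345)),('wrench1',(333,253)),('wrench2',(390,267)),('oil',(245,216)),('tip',(237,245)),('dish',(263,185))):
    print(n,pts(B,np.array([u],float)))
E
```

```text
brake ball (array([0.5515, 0.0403, 0.1986]), np.float64(0.004387063638664558)) [[0.5549 0.0398 0.2   ]] [[0.5493 0.0398 0.2   ]]
lock ball (array([0.5074, 0.1732, 0.1964]), np.float64(0.0021514000185610402))
A 1424 [ 0.1637 -0.9865  0.4769  0.0626] -80.57559 -0.20930004810354738 0.246970134437182 [-0.0091  0.0042  0.0688] 0.21755739519316686
B 1749 [ 0.2274 -0.9738  0.4722  0.0763] -76.85659 -0.1963341188905681 0.21815911824691273 [-0.0207 -0.003   0.0599] 0.2178886479277966
dishes [[ 0.7085 -0.0312  0.1044]]
oil [[0.6727 0.0996 0.1305]]
tip [[0.6426 0.222  0.1348]]
beaker [[ 0.336  -0.325   0.0699]]
rack [[0.3109 0.2486 0.0403]]
wrench1 [[0.4675 0.0343 0.0096]]
wrench2 [[0.3223 0.0077 0.0038]]
oil [[0.6651 0.1095 0.1325]]
tip [[0.632  0.1929 0.1376]]
dish [[ 0.6972 -0.0209  0.1044]]
```

Run:
```python
import numpy as np,cv2
from h import *
np.set_printoptions(precision=4,suppress=True)
A,B=dict(np.load('scene0.npz')),dict(np.load('side0.npz'))
S=[]
for n,c,box in(('A',A,(250,130,370,220)),('B',B,(300,150,365,290))):
    uv,P=cloud(c); im=c['img'][uv[:,1].astype(int),uv[:,0].astype(int)].astype(int)
    m=(uv[:,0]>box[0])&(uv[:,0]<box[2])&(uv[:,1]>box[1])&(uv[:,1]<box[3])&(P[:,2]>.204)&(P[:,2]<.218)&(im.min(1)>90)
    Q=P[m]; l=np.array([.2,-.98,.477,.0626])
    for w in(.03,.02,.012,.012,.012):
        r=(Q[:,:2]-l[2:])@np.array([-l[1],l[0]]); q=Q[abs(r)<w]
        l=cv2.fitLine(q[:,:2].astype(np.float32),cv2.DIST_HUBER,0,.003,.001).ravel()
    l*=np.r_[[-np.sign(l[1])]*2,1,1]*-1 if l[1]<0 else 1
    t=(q[:,:2]-l[2:])@l[:2]
    yaw=np.arctan2(-l[0],l[1]) if l[1]>0 else np.arctan2(l[0],-l[1])
    print(n,len(q),l,'yaw',yaw,t.min(),t.max(),q[:,2].max())
    R=np.array([[np.cos(yaw),np.sin(yaw)],[-np.sin(yaw),np.cos(yaw)]])
    # frame with origin on line
    o=l[2:]
    for nm,p in(('bball',(.5515,.0403)),('lball',(.5074,.1732))): print(nm,R@(np.array(p)-o))
    # lever points in the frame, aluminium, z .19-.212, x 40..90
    L=(P[:,:2]-o)@R.T; k=(P[:,2]>.195)&(P[:,2]<.214)&(L[:,0]>.03)&(L[:,0]<.1)&(abs(L[:,1])<.25)
    al=k&(im.min(1)>90); dk=k&(im.max(1)<70)
    for y in np.arange(-.2,.22,.01):
        j=al&(abs(L[:,1]-y)<.005); j2=dk&(abs(L[:,1]-y)<.005)
        if j.sum()>2 or j2.sum()>2: print(round(y,3),j.sum(),L[j,0].mean() if j.any() else 0,L[j,0].min() if j.any() else 0,L[j,0].max() if j.any() else 0,'dark',j2.sum())
    print('origin y range pts',[R@(p[:2]-o) for p in (q[t.argmin()],q[t.argmax()])])
```

```text
A 804 [-0.1741  0.9847 -0.4838 -0.0152] yaw 0.17503473 -0.3361746626694165 0.11851689535081451 0.21755739519316686
bball [ 1.0291 -0.1257]
lball [1.0089 0.0129]
-0.19 4 0.04899745875048244 0.046893741796010115 0.05289280537612854 dark 0
-0.18 4 0.04996609788718988 0.046779419997663184 0.054128086014862666 dark 0
-0.17 10 0.0512371279188296 0.04528217705759898 0.05438774386253365 dark 0
-0.16 6 0.0516525380801314 0.04826467133464438 0.06069011138900097 dark 0
-0.13 3 0.055267097681238976 0.04857533500933998 0.05886236171472587 dark 0
-0.1 4 0.06369596784058607 0.061286520023730064 0.06542271669951158 dark 0
-0.09 6 0.06420394909235773 0.05984417040576719 0.0697770718175206 dark 0
-0.08 11 0.06596997629592648 0.0623137906444735 0.07395098826833293 dark 0
-0.07 17 0.06533628457621454 0.05641326753151306 0.07145111952065884 dark 0
-0.06 16 0.06974659836091159 0.06318357572218003 0.0807498731575404 dark 0
-0.05 15 0.07084304331943184 0.06271785279517614 0.08123070609751044 dark 0
-0.04 15 0.07182139295492163 0.06811911214261428 0.07728213359700013 dark 0
-0.03 15 0.07513451674307582 0.069
[... 837 characters left out ...]
.09894593077587314 dark 0
0.09 15 0.09462181199003714 0.08722087639573098 0.09876833371478926 dark 0
0.1 7 0.0956183202977723 0.09271327904745374 0.09910766392004014 dark 0
0.11 5 0.09684483520829572 0.09503902818134555 0.09937927878749106 dark 0
0.12 5 0.09666056536145261 0.09499594439964017 0.09866831474911962 dark 0
0.14 3 0.0971023169177469 0.09538408495627212 0.09822497417251413 dark 0
origin y range pts [array([ 0.9649, -0.3362]), array([0.9675, 0.1185])]
B 1266 [-0.1766  0.9843 -0.4612 -0.0975] yaw 0.17755122 -0.20688872739638145 0.20230581453327706 0.21779281996929134
bball [ 1.0211 -0.0432]
lball [1.0011 0.0954]
origin y range pts [array([ 0.9355, -0.2069]), array([0.9409, 0.2023])]
```

Run:
```python
import numpy as np,cv2
from h import *
np.set_printoptions(precision=4,suppress=True)
A,B=dict(np.load('scene0.npz')),dict(np.load('side0.npz'))
yaw=.1765; R=np.array([[np.cos(yaw),np.sin(yaw)],[-np.sin(yaw),np.cos(yaw)]])
for o in ((.4838,.0152),(.4612,.0975)):print('off',R@np.array(o))
x0=np.mean([(R@np.array(o))[0] for o in((.4838,.0152),(.4612,.0975))])
f=lambda P:P[...,:2]@R.T-[x0,0]
for nm,p in(('bball',(.5515,.0403)),('lball',(.5074,.1732)),('dish',(.7085,-.0312)),('oil',(.667,.105)),('tip',(.64,.21)),('wr1',(.4675,.0343)),('wr2',(.322,.008))):print(nm,f(np.array(p)))
for n,c in(('A',A),('B',B)):
    uv,P=cloud(c); im=c['img'][uv[:,1].astype(int),uv[:,0].astype(int)].astype(int); L=f(P)
    k=(P[:,2]>.195)&(P[:,2]<.225)&(L[:,0]>-.03)&(L[:,0]<.1)&(abs(L[:,1])<.4)
    al=k&(im.min(1)>90); dk=k&(im.max(1)<70)
    for y in np.arange(-.3,.3,.01):
        q=abs(L[:,1]-y)<.005; j=al&q&(L[:,0]>.03); b=al&q&(abs(L[:,0])<.02); d=dk&q
        if (j|b|d).sum(): print(n,round(y,3),'lev',j.sum(),L[j,0].mean() if j.any() else 0,'bar',b.sum(),L[b,0].mean() if b.any() else 0,P[b,2].max() if b.any() else 0,'dk',d.sum())
```

```text
off [ 0.479 -0.07 ]
off [0.4712 0.015 ]
bball [ 0.075  -0.0572]
lball [0.0549 0.0814]
dish [ 0.217  -0.1551]
oil [ 0.2    -0.0137]
tip [0.1919 0.0944]
wr1 [-0.0088 -0.0483]
wr2 [-0.1567 -0.0487]
A -0.27 lev 29 0.03990423870177733 bar 42 0.00801961500548184 0.20864675870514227 dk 1
A -0.26 lev 64 0.044731011495204864 bar 59 0.006792326762271668 0.2116620027637761 dk 0
A -0.25 lev 27 0.04543990973005467 bar 36 0.005335925498279113 0.21099373779912178 dk 1
A -0.24 lev 0 0 bar 37 0.004593376466569932 0.21171356361543758 dk 0
A -0.23 lev 0 0 bar 34 0.0049394034128735385 0.21125432108079834 dk 3
A -0.22 lev 0 0 bar 37 0.004601349597943517 0.21211752168838593 dk 11
A -0.21 lev 19 0.03515550895482754 bar 36 0.004606120670417558 0.21198270624892113 dk 4
A -0.2 lev 17 0.03607641695069507 bar 34 0.00460542960866572 0.21138571672077144 dk 0
A -0.19 lev 13 0.04240106888316132 bar 15 0.006589440416025587 0.22330670393268237 dk 152
A -0.18 lev 17 0.04604072454821322 bar 1 0.008896456959757548 0.22147100321409507 dk 69
A -0.17 lev 13 0.053998142056105605 bar 4 0.007383017117336549 0.2163147367686474
[... 6147 characters left out ...]

B 0.12 lev 0 0 bar 56 -0.0027827508415356026 0.2152536485861244 dk 0
B 0.13 lev 0 0 bar 52 -0.002326345916396325 0.21533750030745602 dk 0
B 0.14 lev 0 0 bar 63 -0.0028664430593699566 0.21614265488398876 dk 0
B 0.15 lev 0 0 bar 57 -0.0026355174099386867 0.21508604321588232 dk 0
B 0.16 lev 0 0 bar 57 -0.0024230656233242723 0.21597035506139428 dk 0
B 0.17 lev 3 0.04305505815147551 bar 61 -0.0027873667083203376 0.21488931058988436 dk 0
B 0.18 lev 49 0.045978683877763486 bar 80 0.0013681280922356056 0.21462699381146688 dk 0
B 0.19 lev 97 0.044313032042344554 bar 114 0.0029684045278544104 0.21558850719202416 dk 0
B 0.2 lev 24 0.0405234034155427 bar 41 0.006028892164011659 0.20956478125520173 dk 0
```

Both views agree on the following:
- **Bar:** yaw is about 0.1765 rad and its height is right (top at 0.2125).
- **Brake ball:** it sits 75 mm from the bar, as given.
- **Brake pivot:** about 122 mm along −y from the ball.
- **Press point:** world ≈ (0.561, 0.010, 0.200).

I'll close the gripper and go above a point on the far side, with tool y along trolley x.

Emit:
servo_tool(plan=[3, -2.4, -1.2, -1.28, 6, -4.8, -2.4, -2.56, 9, -7.1, -3.6, -3.84, 12, -9.5, -4.8, -5.12, 15, -11.9, -5.5, -6.4, 18, -14.2, -5.5, -7.7, 21.2, -16.6, -5.5, -9, 24.2, -19, -5.5, -10.2, 27.2, -21.3, -5.5, -11.5, 30.3, -23.7, -5.5, -12.8, 33.3, -26.1, -5.5, -14.1, 36.4, -28.5, -5.5, -15.4], gripper=1, grip_force=40)

```text
time_s: 1.1
eef_pos: [0.4881, -0.2137, 0.3074]
tcp_rot: [-3.141, -0.0, 1.753]
force: [-0.2, 0.0, 0.3]
grip_width: 0.0103
grip_force: 0.0
```

Emit:
servo_tool(plan=[3, 2.4, 0, 0, 6, 4.8, 0, 0, 9, 7.2, 0, 0, 12, 9.7, 0, 0, 15, 12.1, 0, 0, 18, 14.5, 0, 0, 20.9, 16.9, 0, 0, 20.9, 16.9, 0, 0, 20.9, 16.9, 0, 0])

```text
time_s: 1.85
eef_pos: [0.6177, 0.0216, 0.3067]
tcp_rot: [-3.14, -0.0, 1.751]
force: [0.9, -1.1, -0.1]
grip_width: 0.0006
grip_force: 0.0
```

Run:
```python
from workcell import status, camera
import cv2,numpy as np
s=status.read_state(); print(s['time_s'],s['eef_pos'],s['tcp_rot'],s['grip_width'],s['force'],s['joint_pos'])
o=[]
for n in ['wrist','side','scene']:
    c=camera(n); np.savez(f'{n}1.npz',**c); o.append(c['img'][:,:,::-1])
v=np.zeros((600,800,3),np.uint8)
v[:250,:400]=cv2.resize(o[0],(400,250)); v[:250,400:]=cv2.resize(o[2],(400,250)); v[250:,:560]=cv2.resize(o[1],(560,350))
cv2.imwrite('pics/v1.png',v)
```

```text
1.85 [0.61766644 0.02164726 0.30665164] [-3.13976596e+00 -1.13418778e-04  1.75125463e+00] 0.0006182409559513694 [ 0.88138651 -1.09370862 -0.09933994] [-5.14747667e-03  1.29788950e-01  1.66397938e+00 -2.31262972e-04
  1.34964058e+00 -1.85554954e-01]
```

View pics/v1.png

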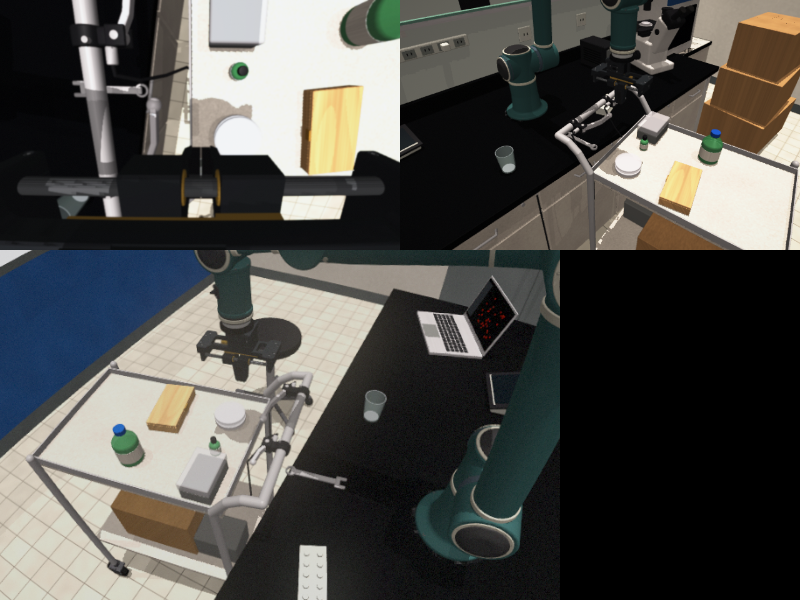

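The view shows the closed gripper on the far side of the lever. The brake ball is at about (243,166) in full wrist pixels and the space below the tool is free. I'll cross-check the ball against this view.

Run:
```python
from h import *
np.set_printoptions(precision=4,suppress=True)
W=dict(np.load('wrist1.npz')); c,s=np.cos(.1765),np.sin(.1765)
R=np.array([[c,s],[-s,c]]); f=lambda P:P[...,:2]@R.T-[.4751,0]
b=plane(W,[(243,166)],.2); print(b,f(b))
uv,P=cloud(W); L=f(P); im=W['img'][uv[:,1].astype(int),uv[:,0].astype(int)].astype(int)
k=(P[:,2]>.196)&(P[:,2]<.218)&(im.min(1)>60)
for y in np.arange(-.1,.12,.01):
    q=k&(abs(L[:,1]-y)<.005); a=q&(L[:,0]>.03)&(L[:,0]<.1); d=q&(abs(L[:,0])<.03)
    print(round(y,2),a.sum(),np.percentile(L[a,0],[3,50,97]) if a.any() else '',d.sum(),np.percentile(L[d,0],[3,50,97]) if d.any() else '',P[d,2].max() if d.any() else '')
v=P[(P[:,2]>.15)&(P[:,2]<.4)&(f(P)[:,0]>.12)&(uv[:,1]<200)]; print('tall',f(v).min(0) if len(v) else 0,v[:,2].max() if len(v) else 0)
```

```text
[[0.5489 0.0408 0.2   ]] [[ 0.0724 -0.0563]]
-0.1 154 [0.0701 0.0758 0.0786] 336 [-0.008   0.0049  0.0124] 0.21432520505425026
-0.09 159 [0.0707 0.076  0.079 ] 339 [-0.008   0.0051  0.0127] 0.21469034791715264
-0.08 168 [0.0708 0.0763 0.0794] 360 [-0.0077  0.0052  0.0127] 0.2147842985196771
-0.07 166 [0.0714 0.0767 0.0798] 373 [-0.0083  0.0052  0.0127] 0.2153062109166023
-0.06 259 [0.0682 0.0779 0.0851] 380 [-0.0073  0.005   0.0125] 0.21517345283930422
-0.05 196 [0.0689 0.0772 0.0842] 371 [-0.0075  0.0052  0.0125] 0.2143396166792079
-0.04 0  425 [-0.0077  0.0059  0.0129] 0.21416694817967033
-0.03 0  438 [-0.0074  0.0056  0.0128] 0.2149111979401004
-0.02 0  443 [-0.0081  0.0055  0.0127] 0.21520515655886485
-0.01 10 [0.0303 0.0313 0.0329] 497 [-0.0077  0.0062  0.0269] 0.214472510724582
-0.0 103 [0.0301 0.0321 0.0335] 615 [-0.0065  0.0089  0.029 ] 0.21503767545323407
0.01 105 [0.0301 0.032  0.0334] 607 [-0.0071  0.0085  0.0292] 0.2176214150075364
0.02 103 [0.0329 0.0388 0.0477] 5 [0.0012 0.0039 0.0216] 0.21783909532772866
0.03 140 [0.0328 0.0403 0.0479] 1 [0.0047 0.0047 0.0047] 0.21774155958450037
0.04 252 [0.0423 0.0491 0.0524] 377 [-0.0071  0.0059  0.0131] 0.2178603608633989
0.05 285 [0.0461 0.0526 0.0555] 548 [-0.007   0.006   0.0128] 0.2146359738392709
0.06 239 [0.0485 0.0551 0.0571] 466 [-0.0073  0.0066  0.013 ] 0.21499156355970991
0.07 5 [0.0569 0.0571 0.0573] 3 [0.0124 0.013  0.0131] 0.2028964363719961
0.08 0  0  
0.09 0  0  
0.1 0  0  
0.11 0  0  
tall [0.3939 0.0379] 0.16915536695049577
```

All three views agree: the outer face is at 79 mm from the bar axis, so contact is expected after about 4 cm of −y travel. I'll descend to blade height.

Emit:
servo_tool(plan=[0, 0, 2.5, 0, 0, 0, 5, 0, 0, 0, 7.5, 0, 0, 0, 9.5, 0, 0, 0, 10.6, 0, 0, -1, 10.6, 0, 0, -2, 10.6, 0, 0, -2.5, 10.6, 0, 0, -2.8, 10.6, 0, 0, -3, 10.6, 0, 0, -3, 10.6, 0, 0, -3, 10.6, 0])

```text
time_s: 3.0
eef_pos: [0.5885, 0.0146, 0.2028]
tcp_rot: [3.14, 0.0, 1.748]
force: [0.6, 0.8, -0.3]
grip_width: 0.0004
grip_force: 0.0
```

Emit:
servo_tool(plan=[0, -0.2, 0.2, 0, 0, -0.4, 0.3, 0, 0, -0.6, 0.3, 0, 0, -0.8, 0.3, 0, 0, -1.0, 0.3, 0, 0, -1.2, 0.3, 0, 0, -1.4, 0.3, 0, 0, -1.6, 0.3, 0, 0, -1.6, 0.3, 0, 0, -1.6, 0.3, 0])

```text
time_s: 3.83
eef_pos: [0.5727, 0.0121, 0.199]
tcp_rot: [3.14, -0.0, 1.748]
force: [2.9, 3.5, -1.0]
grip_width: 0.0007
grip_force: 1.5
```

Run:
```python
from workcell import status, camera
import cv2,numpy as np
from h import *
s=status.read_state(); p=s['eef_pos'];print(p,s['force'],s['ft_torque'])
A=camera('scene');B=camera('side');W=camera('wrist')
v=np.zeros((600,800,3),np.uint8)
v[:300,:400]=cv2.resize(A['img'][125:245,240:400,::-1],(400,300),interpolation=2)
v[:300,400:]=cv2.resize(B['img'][125:245,230:390,::-1],(400,300),interpolation=2)
v[300:,:480]=cv2.resize(W['img'][:,:,::-1],(480,300))
cv2.imwrite('pics/v2.png',v)
```

```text
[0.57267728 0.01214024 0.19897345] [ 2.91194381  3.46644865 -0.97993527] [ 0.35532447 -0.51987746 -0.02637346]
```

View pics/v2.png

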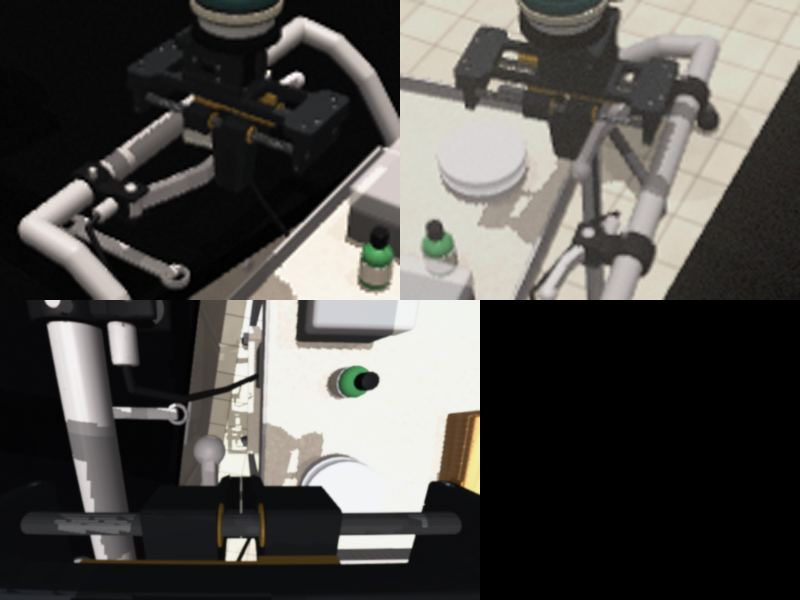

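The fingers sit on the outer face at about 5 mm of press, and the body is clear above the bar. I'll keep pressing slowly.

Emit:
servo_tool(plan=[0.05, -0.2, 0, 0, 0.1, -0.4, 0, 0, 0.15, -0.6, 0, 0, 0.2, -0.8, 0, 0, 0.25, -1.0, 0, 0, 0.3, -1.2, 0, 0, 0.35, -1.4, 0, 0, 0.4, -1.5, 0, 0, 0.4, -1.6, 0, 0, 0.4, -1.6, 0, 0])

```text
time_s: 4.82
eef_pos: [0.5562, 0.0133, 0.199]
tcp_rot: [3.14, -0.0, 1.748]
force: [5.0, 3.9, -1.2]
grip_width: 0.0007
grip_force: 2.7
```

Emit:
servo_tool(plan=[0, -0.1, 0, 0, 0, -0.2, 0, 0, 0, -0.3, 0, 0, 0, -0.4, 0, 0, 0, -0.4, 0, 0])

```text
time_s: 5.23
eef_pos: [0.5524, 0.0131, 0.1991]
tcp_rot: [3.14, -0.001, 1.748]
force: [4.2, 5.9, -0.4]
grip_width: 0.0004
grip_force: 3.2
```

Emit:
servo_tool(plan=[0, -0.05, 0, 0, 0, -0.1, 0, 0, 0, -0.15, 0, 0, 0, -0.2, 0, 0, 0, -0.2, 0, 0])

```text
time_s: 5.65
eef_pos: [0.5505, 0.013, 0.1991]
tcp_rot: [3.139, -0.002, 1.748]
force: [4.7, 7.1, -0.6]
grip_width: 0.0003
grip_force: 3.3
```

Emit:
servo_tool(plan=[0, -0.05, 0, 0, 0, -0.1, 0, 0, 0, -0.15, 0, 0, 0, -0.2, 0, 0, 0, -0.2, 0, 0])

```text
time_s: 6.07
eef_pos: [0.5486, 0.0129, 0.199]
tcp_rot: [3.139, -0.002, 1.748]
force: [3.9, 5.7, -0.9]
grip_width: 0.0007
grip_force: 3.5
```

```bash
cat > m.py <<'E'
from workcell import status, camera
from h import *
np.set_printoptions(precision=4,suppress=True)
s=status.read_state(); c,sn=np.cos(.1765),np.sin(.1765)
R=np.array([[c,sn],[-sn,c]]); f=lambda P:P[...,:2]@R.T-[.4751,0]
print(s['time_s'],'tcp',f(np.array(s['eef_pos'])),'force',R@np.array(s['force'])[:2],'grip',s['grip_force'])
W=camera('wrist'); uv,P=cloud(W); L=f(P); im=W['img'][uv[:,1].astype(int),uv[:,0].astype(int)].astype(int)
k=(P[:,2]>.19)&(P[:,2]<.218)&(im.min(1)>60)&(L[:,0]>.02)&(L[:,0]<.1)&(abs(L[:,1]+.053)<.015)
Q=L[k]; print('ball',k.sum(),Q.min(0),Q.max(0),np.median(Q,0))
E
python3 m.py
```

```text
6.0667 tcp [ 0.0672 -0.0837] force [4.8805 4.9087] grip 3.518303926102817
ball 1827 [ 0.0285 -0.068 ] [ 0.0479 -0.044 ] [ 0.0405 -0.0538]
```

The ball has moved 37 mm in, as expected at the stop. I'll go on in half-millimetre steps until the force confirms it.

Emit:
servo_tool(plan=[0, -0.05, 0, 0, 0, -0.1, 0, 0, 0, -0.15, 0, 0, 0, -0.15, 0, 0])

```text
time_s: 6.45
eef_pos: [0.5483, 0.0128, 0.1993]
tcp_rot: [3.136, -0.002, 1.747]
force: [8.0, 7.1, -2.9]
grip_width: 0.0005
grip_force: 5.3
```

```bash
python3 m.py
```

```text
6.45 tcp [ 0.0669 -0.0837] force [9.165  5.6222] grip 5.252591388998553
ball 1830 [ 0.0282 -0.068 ] [ 0.0478 -0.044 ] [ 0.0403 -0.0538]
```

The TCP stopped advancing and the force rose, so the lever is at its stop. I'll hold.

Emit:
servo_tool(plan=[0, -0.05, 0, 0, 0, -0.05, 0, 0, 0, -0.05, 0, 0, 0, -0.05, 0, 0, 0, -0.05, 0, 0, 0, -0.05, 0, 0, 0, -0.05, 0, 0, 0, -0.05, 0, 0, 0, -0.05, 0, 0, 0, -0.05, 0, 0, 0, -0.05, 0, 0, 0, -0.05, 0, 0])

```text
time_s: 7.5
eef_pos: [0.5482, 0.0128, 0.1993]
tcp_rot: [3.136, -0.002, 1.748]
force: [9.5, 8.8, -4.1]
grip_width: 0.0005
grip_force: 5.8
```

Emit:
servo_tool(plan=[0, 0, 0, 0, 0, 0, 0, 0, 0, 0, 0, 0, 0, 0, 0, 0, 0, 0, 0, 0, 0, 0, 0, 0, 0, 0, 0, 0, 0, 0, 0, 0, 0, 0, 0, 0, 0, 0, 0, 0, 0, 0, 0, 0, 0, 0, 0, 0])

```text
time_s: 8.5
eef_pos: [0.5482, 0.0128, 0.1993]
tcp_rot: [3.136, -0.002, 1.748]
force: [10.0, 7.9, -3.3]
grip_width: 0.0004
grip_force: 5.8
```

```bash
python3 m.py
```

```text
8.5 tcp [ 0.0668 -0.0836] force [11.1963  6.0324] grip 5.780496939551085
ball 1829 [ 0.028 -0.068] [ 0.0478 -0.0436] [ 0.0402 -0.0538]
```

It was held for over 2 s. Now I follow it back out slowly.

Emit:
servo_tool(plan=[-0.05, 0.2, 0, 0, -0.1, 0.4, 0, 0, -0.15, 0.6, 0, 0, -0.2, 0.8, 0, 0, -0.25, 1.0, 0, 0, -0.3, 1.2, 0, 0, -0.35, 1.4, 0, 0, -0.4, 1.6, 0, 0, -0.4, 1.8, 0, 0, -0.4, 2.0, 0, 0, -0.4, 2.2, 0, 0, -0.4, 2.4, 0, 0])

```text
time_s: 9.55
eef_pos: [0.5706, 0.0107, 0.1991]
tcp_rot: [3.141, 0.002, 1.748]
force: [2.5, -1.2, 1.6]
grip_width: 0.0006
grip_force: 1.2
```

Emit:
servo_tool(plan=[0, 0.2, 0, 0, 0, 0.4, 0, 0, 0, 0.6, 0, 0, 0, 0.8, 0, 0, 0, 1.0, 0, 0, 0, 1.2, 0, 0, 0, 1.5, 0, 0, 0, 2.0, 0, 0, 0, 3.0, 0, 0, 0, 4.0, 0, 0, 0, 4.0, -1.5, 0, 0, 4.0, -3.0, 0])

```text
time_s: 10.55
eef_pos: [0.6101, 0.0187, 0.2276]
tcp_rot: [-3.139, -0.001, 1.748]
force: [0.1, -0.1, 0.4]
grip_width: 0.0002
grip_force: 0.0
```

Emit:
servo_tool(plan=[0, 0, -2.5, 0, 0, 0, -5, 0, 0, 0, -7.5, 0, 0, 0, -8.5, 0, 0, 0, -8.5, 0, 0, 0, -8.5, 0])

```text
time_s: 11.05
eef_pos: [0.6102, 0.0186, 0.3136]
tcp_rot: [3.141, 0.0, 1.748]
force: [-0.3, 0.3, -0.6]
grip_width: 0.0005
grip_force: 0.0
```

```bash
python3 m.py
python3 - <<'E'
from workcell import camera
import cv2,numpy as np
o=[camera(n)['img'][:,:,::-1] for n in('scene','side')]
cv2.imwrite('pics/v3.png',np.hstack([cv2.resize(i,(400,250)) for i in o]))
E
```

```text
11.05 tcp [ 0.1289 -0.0889] force [-0.2308  0.3246] grip 0.0
ball 475 [ 0.0667 -0.068 ] [ 0.0857 -0.0476] [ 0.0774 -0.057 ]
```

View pics/v3.png

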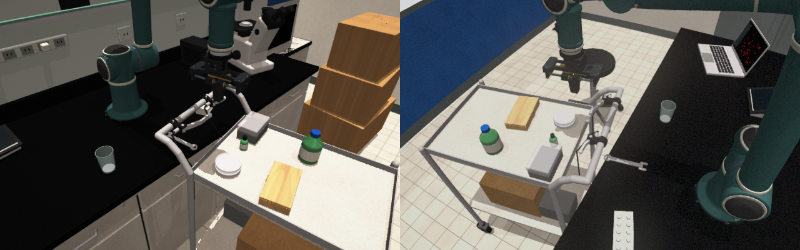

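The ball is back at its rest position (77 mm from the bar in the same wrist reading as before). The picture shows everything in place and the gripper clear above, so I'm handing in.

```bash
python3 -c "
from workcell import ticket; print(ticket.sign_off())"
```

```text
the job is handed in; nothing more can be done
None
```

I pressed the brake lever to its stop, held it there for over two seconds, followed it back out to rest and moved clear, with nothing else seen to move; the job is handed in and no verdict was shown.

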